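# Pack the applicator tray from the shoe-care carousel

### The arm

A 6-joint arm with a two-finger parallel gripper is mounted at the origin on the work surface. World frame = base frame: x ahead of the robot, y to its left, z up, the work surface at z = 0. Lengths are in mm, angles in rad, forces in N, time in s.
With the tool pointing down it reaches from about 325 to 875 mm from the base axis. Payload 4.4 kg.
Tool frame: the origin (TCP) lies on the centre line of the jaws, within the pads' length; the fingertips stand ahead of it and the grasp point (between the pads) lies 6 mm ahead of it (ctrl.tcp_to_tips is the z of the fingertips in the tool frame, in mm); z points along the fingers, y is the line along which they close (so a half turn about z gives the same grasp; the last joint's range is limited). The gripper opens to 85 mm and grips with 20 to 120 N. Pads are 22 mm wide; open, the fingers measure 114 mm over their backs; the gripper's body (76 mm by 85 mm) begins 54 mm behind the grasp point. The pads swing forward as they close: fully open they stand 13 mm farther back than shut.
Start: joints at [1.05, 0.207, 1.542, -0, 1.393, -0.15], TCP at [208.367, 535.92, 256.282] pointing down, gripper open.
Joint ranges: [-2.73, 2.73], [-0.86, 2.22], [0.23, 2.46], [-1.11, 4.25], [0.08, 2.63], [-2.82, 2.82]. Speed limits (rad/s): [2.79, 2.79, 3.14, 3.14, 3.14, 3.14].

### API

Orientations are given as a 3x3 rotation matrix whose columns are the frame's x, y, z axes.
In Python, from plant import ctrl, sensors, optics gives the robot as it stands. Calls block until the motion is done:
- ctrl.move_ptp(position, orientation): joint-space move of the TCP to a pose.
- ctrl.move_l(position, rot=None, vel=150, threshold=None): straight line of the TCP; rot=None keeps the orientation; vel is the mean speed in mm/s. With threshold (N) it stops when the force on the tool has changed by that much, and returns True; else False.
- ctrl.set_joints(angles): joint-space move.
- ctrl.gripper_to(opening, force=None): finger opening in mm; force is the grip in N (None keeps the last); returns when the fingers have stopped.
- ctrl.hold(seconds).
- ctrl.solve_ik(position, orientation): joint angles nearest the present ones, or None.
- sensors.read_state(): the state.
- optics.grab_frame(name): name is "scene" or "top"; returns (picture, depth): 384x512x3 uint8, red, green, blue; 384x512 float32, mm along the optical axis (not along the pixel's ray), 0 where there is no reading.
- optics.camera_params(name): a dict with "mtx" (3x3 intrinsics, pixels), "k1" (the pictures are not rectified: a ray, as slopes to the right and down, at radius r is drawn at 1 + k1 r^2 times it, then the intrinsics apply), "R" (3x3) and "t" (3): a world point X has camera coordinates R X + t. Camera axes: x right, y down, z forward; pixel columns grow to the right and rows downward; lengths in mm; the calibration is good to about 2 mm. A picture is of the moment at which its call begins. camera_params takes no time and is no camera call.
A pose or a line that the arm cannot do raises ctrl.MotionError and nothing moves.
- ctrl.finish_job(): hands the job in; it is judged then, once.
The state is a dict: "t": time; "q": joint angles; "qvel": joint speeds; "tau": joint torques, N m; "eef_pos": TCP position; "eef_rot": TCP orientation; "force": force on the tool from outside, world axes, zero at the start; "wrist_torque": the same for the moment, N m; "grip_width": finger opening in mm; "grasp_force": force on a finger pad.
Only numpy, scipy, OpenCV 4.12 (cv2) and the standard library are available. Lean on these libraries where they do the work, as an engineer would, in place of code of your own. Each camera call takes 0.05 s, during which the arm holds its last target. There are 200 camera calls.

### The job

A two-tone pair of shoes is next: turn the shoe-care carousel to bring the pocket with the tan brush round to the front, facing the robot, lift the brush out and lay it bristles down along one side of the wooden tray; then turn the carousel again to bring the red brush's pocket to the front and pack that brush beside it, either colour first. Stop the carousel before you take a brush, and lay the two head to tail so that both rest flat on the tray floor. Leave the other things in their pockets and those on the table where they are.

Things in the scene. Friction and masses are not known exactly. Their poses are not given: they have to be found in the camera images.
- base: round steel foot of the carousel, 230 mm across, fixed to the table; its origin lies on the table on the carousel's axis, its axes are parallel to the world's, its front is towards the robot (-x)
- rotor (a joint): turning angle of the carousel pan in rad, 0 at the start of every episode whatever the pan's heading, growing anticlockwise seen from above, endless; light friction (about 0.1 N m), the pan stays where it is left
- turn_handle (a point): centre of the carousel's black carry handle, on the turning axis 96 mm above the table: a level bar 85 mm long, 14 mm wide, 20 mm high, on two thin posts over a hub 64 mm across whose top is 68 mm above the table. It turns with the pan; its x axis runs along the bar and points away from the tan brush's pocket
- pan_mid (a point): centre of the carousel pan's floor, on the axis, 26 mm above the table: a sage green dish 420 mm across, its floor lined with grey rubber (loose things still slide if it is jerked round), with a rim 26 mm and five radial dividers 40 mm above that floor. Five equal pockets hold, anticlockwise seen from above: tan brush, red brush, blue scraper, black brush, green tin. Axes as at the carry handle
- pocket_tan (a point): middle of the floor of the pocket that holds the tan brush, 121 mm out from the carousel's axis, 26 mm above the table; turns with the pan; its axes are the pan's, as at the carry handle
- pocket_red (a point): the same for the pocket that holds the red brush, the next pocket anticlockwise (72 degrees)
- pocket_black (a point): the same for the pocket of the black brush
- pocket_scraper (a point): the same for the pocket of the blue scraper
- pocket_tin (a point): the same for the pocket of the green tin
- tan_grip (a point): tan (mustard yellow) polish brush, 150 x 54 mm, 34 mm high, 80 g, standing bristles down, head outward in its pocket: round head 54 mm across, straight handle 16 mm wide, 14 mm thick (20 to 34 mm up, level with the head's top), a 20 mm tuft under its end. This point lies in the handle, 47 mm from the head's axis, 27 mm above the underside; x runs along the handle away from the head (the handle ends 76 mm that way), z up
- tan_head (a point): centre of the tan brush's head, on the head's axis, 17 mm above the brush's underside
- tan: the tan brush itself; origin at its underside right below its handle point, same axes
- red_grip (a point): dark red polish brush, 150 x 54 mm, 34 mm high, 80 g, standing bristles down, head outward in its pocket: round head 54 mm across, straight handle 16 mm wide, 14 mm thick (20 to 34 mm up, level with the head's top), a 20 mm tuft under its end. This point lies in the handle, 47 mm from the head's axis, 27 mm above the underside; x runs along the handle away from the head (the handle ends 76 mm that way), z up
- red_head (a point): centre of the red brush's head, on the head's axis, 17 mm above the brush's underside
- red: the red brush itself; origin at its underside right below its handle point, same axes
- black_grip (a point): black polish brush, 150 x 54 mm, 34 mm high, 80 g, standing bristles down, head outward in its pocket: round head 54 mm across, straight handle 16 mm wide, 14 mm thick (20 to 34 mm up, level with the head's top), a 20 mm tuft under its end. This point lies in the handle, 47 mm from the head's axis, 27 mm above the underside; x runs along the handle away from the head (the handle ends 76 mm that way), z up
- tray: low rectangular wooden applicator tray, 176 x 114 mm outside, 166 x 104 mm inside, walls 5 mm thick, 20 mm high, floor 5 mm thick, fixed to the table; origin under its centre, x along its length. Two brushes fit side by side along its length only with their heads at opposite ends, each about 20 mm to its own side of the centre line, head about 48 mm from the middle
- ashtray_mid (a point): centre of a round clear glass ashtray, 124 mm across, 34 mm high, loose on the table; leave alone
- tin_top_mid (a point): centre of the upper of two stacked shoe-polish tins (73 mm across, 26 mm high each; yellow lid on blue lid), loose on the table; leave alone
- block_brush_mid (a point): centre of a horsehair block brush, 165 x 52 x 44 mm, loose on the table; leave alone
- cream_jar_mid (a point): centre of a small white shoe-cream jar with a black lid, 56 mm across, 55 mm high, loose on the table; leave alone
- scraper_mid (a point): centre of the blue silicone shoe scraper, 125 mm long, 66 mm wide at its head, 16 mm high, loose in its pocket; leave there
- pocket_tin_mid (a point): centre of the green-lidded polish tin, 73 mm across, 26 mm high, loose in its pocket; leave there
Not all that is in view belongs to the job. There is more than one size of the tray; the one meant has the size given above.

How it is judged:
By the outcome, as a careful person would: the job done as asked, in the order asked, and still so for the second after the job is handed in, with the robot touching nothing.
It also fails if it takes over 72 s, if anything falls off the work surface, if the arm or the gripper's body presses on something with over 40 N, if the wrist force passes 120 N, or if a joint passes its speed limit or range.

## Working session

There is one attempt and no reset: what is moved stays moved. The work goes in short steps, each a Python script; the robot and the scene stay as the last script left them, time stands still between calls to the robot, and variables do not carry over. Pictures are saved under pics/ and viewed, at most 10 in all, crops included, and the job is handed in when it is done.

```bash
mkdir -p pics; ls; cat > h.py <<'E'
import numpy as np, cv2
from plant import ctrl, sensors, optics
def snap(name, out, crop=None, scale=1.5):
    im,d=optics.grab_frame(name); np.save('pics/%s.npy'%out,d)
    a=im[:,:,::-1]
    if crop: a=a[crop[1]:crop[3],crop[0]:crop[2]]
    cv2.imwrite('pics/%s.png'%out,cv2.resize(a,None,fx=scale,fy=scale,interpolation=cv2.INTER_CUBIC)); np.save('pics/%s_im.npy'%out,im)
    return im,d
def ray(name,u,v):
    p=optics.camera_params(name); K=np.array(p['mtx'],float)
    dist=np.array([p['k1'],0,0,0,0],float)
    # drawn at (1+k1 r^2)*ray = OpenCV radial model
    xy=cv2.undistortPoints(np.array([[[u,v]]],float),K,dist)[0,0]
    return np.array([xy[0],xy[1],1.]),np.array(p['R']),np.array(p['t'])
def at_z(name,u,v,z):
    r,R,t=ray(name,u,v); C=-R.T@t; d=R.T@r
    return C+d*(z-C[2])/d[2]
def by_depth(name,u,v,D):
    r,R,t=ray(name,u,v); return R.T@(r*D[int(round(v)),int(round(u))]-t)
def down(yaw):  # tool x at yaw, z down
    c,s=np.cos(yaw),np.sin(yaw)
    return np.array([[c,s,0],[s,-c,0],[0,0,-1.]])
E
python3 - <<'E'
from h import *
snap('top','top0'); snap('scene','sc0')
print(optics.camera_params('top'),optics.camera_params('scene'),ctrl.tcp_to_tips,sensors.read_state())
E
```

```text
pics
{'mtx': array([[358.09627607,   0.        , 260.59970275],
       [  0.        , 358.09627607, 192.14182082],
       [  0.        ,   0.        ,   1.        ]]), 'k1': -0.04810014565543439, 'R': array([[-0.12062213, -0.99268626, -0.00492944],
       [-0.96766157,  0.11868667, -0.22258606],
       [ 0.22154318, -0.02207878, -0.97490058]]), 't': array([  -7.28337941,  582.68039454, 1308.41721769])} {'mtx': array([[351.57524938,   0.        , 256.54785647],
       [  0.        , 351.57524938, 193.42212807],
       [  0.        ,   0.        ,   1.        ]]), 'k1': -0.01205810772525258, 'R': array([[ 0.77485754,  0.63197029,  0.01446884],
       [ 0.50435279, -0.60426349, -0.61684187],
       [-0.38108275,  0.48526197, -0.7869541 ]]), 't': array([-379.94921605, -269.41746288, 1416.2976339 ])} 25.0 {'t': 0.1, 'q': array([ 1.04953750e+00,  2.07354918e-01,  1.54281971e+00,  3.53695446e-06,
        1.39348879e+00, -1.50524745e-01]), 'qvel': array([-0.00029513, -0.00122294, -0.0027041 , -0.00087627, -0.00054962,
       -0.00222283]), 'tau': array([-1.00342557e-03, -3.84090579e+01, -2.92550701e+01, -2.34315939e-04,
        4.76996604e-03,  8.85094323e-06]), 'eef_pos': array([208.02753646, 535.37335804, 255.22629542]), 'eef_rot': array([[-9.32061249e-01,  3.62299266e-01, -1.03420254e-03],
       [ 3.62300606e-01,  9.32059575e-01, -1.79401931e-03],
       [ 3.13966499e-04, -2.04682809e-03, -9.99997856e-01]]), 'force': array([ 0.13202773,  0.37500826, -0.2407474 ]), 'wrist_torque': array([-0.03796747, -0.03082518, -0.05829503]), 'grasp_force': 0.0, 'grip_width': 85.55683343375694}
```

View pics/top0.png

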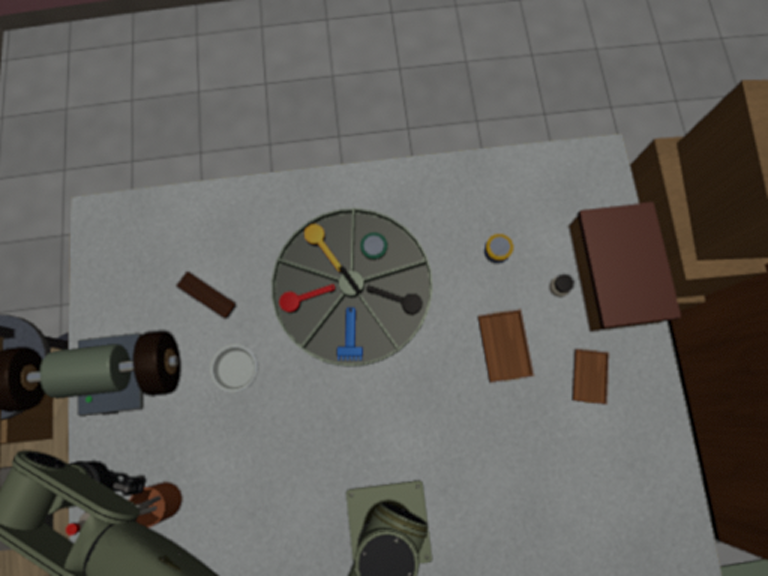

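View pics/sc0.png

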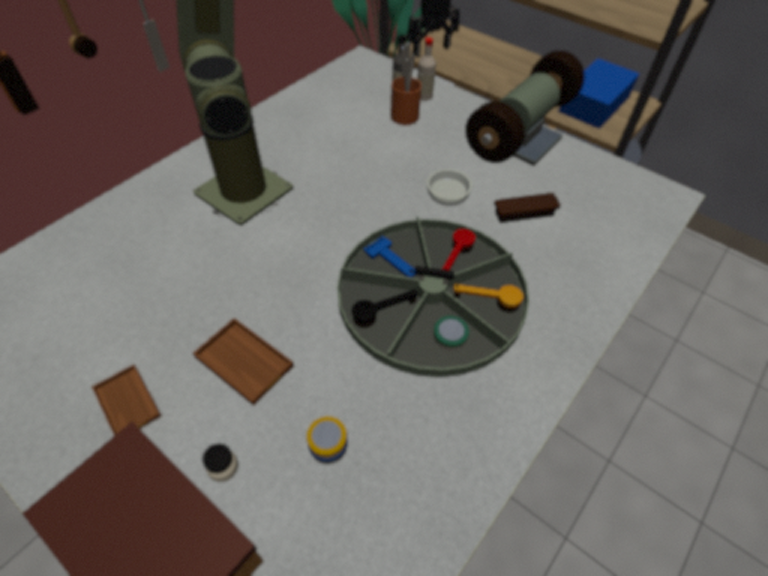

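The top view shows the carousel hub at about (351,284) in the 1.5x picture. The tan head is at (315,234), red at (290,301), the scraper in front at (350,350), the larger tray at (505,346) and the smaller tray at (590,376).

```bash
python3 - <<'E'
from h import *
im=np.load('pics/top0_im.npy')[:,:,::-1]
a=cv2.resize(im[130:250,175:375],None,fx=4,fy=4,interpolation=cv2.INTER_CUBIC)
cv2.imwrite('pics/crop0.png',cv2.convertScaleAbs(a,alpha=1.5))
D=np.load('pics/top0.npy')
# tray-colour region
hsv=cv2.cvtColor(im,cv2.COLOR_BGR2HSV)
def blob(lo,hi,x0,y0,x1,y1):
    m=cv2.inRange(hsv,lo,hi); k=np.zeros_like(m); k[y0:y1,x0:x1]=m[y0:y1,x0:x1]; return k
m=blob((3,80,40),(20,255,255),310,195,375,265)
c=max(cv2.findContours(m,0,1)[0],key=cv2.contourArea); r=cv2.minAreaRect(c); b=cv2.boxPoints(r)
print('tray',r,[at_z('top',*p,20)[:2].round(1) for p in b])
for n,lo,hi in (('tan',(18,150,90),(30,255,255)),('red',(0,180,80),(5,255,255))):
    m=blob(lo,hi,175,130,300,250); ys,xs=np.nonzero(m)
    P=np.array([at_z('top',x,y,60)[:2] for x,y in zip(xs,ys)])
    c0=P.mean(0); u,s,vt=np.linalg.svd(P-c0); q=(P-c0)@vt[0]
    print(n,len(xs),c0,vt[0],q.min(),q.max(), 'ends',(c0+vt[0]*q.min()),(c0+vt[0]*q.max()))
    print(' depth',by_depth('top',np.median(xs),np.median(ys),D))
# pan rim outer circle fit not automated; centre guess
for z in (26,68,106): print(z,at_z('top',351/1.5,284/1.5,z))
E
```

```text
tray ((336.6800231933594, 230.2400360107422), (45.079132080078125, 28.800556182861328), 79.69515228271484) [array([ 486.3, -295.3]), array([ 493. , -409.6]), array([ 318.2, -410.7]), array([ 312.5, -299.4])]
tan 211 [728.09401837  94.10639054] [-0.8766751  -0.48108292] -52.3691110560881 93.49247770489058 ends [774.00471384 119.3002754 ] [646.13149149  49.12875638]
 depth [736.88418255  96.65167471  55.21949168]
red 148 [583.26795548 153.83186708] [-0.21568393  0.97646323] -86.3638215163316 55.23092201801438 ends [601.89524399  69.50077086] [571.35553311 207.76283166]
 depth [585.5597558  167.71259272  60.30380952]
26 [610.66602329  24.45255512  26.        ]
68 [600.38622781  22.26153699  68.        ]
106 [591.08546047  20.27918724 106.        ]
```

View pics/crop0.png

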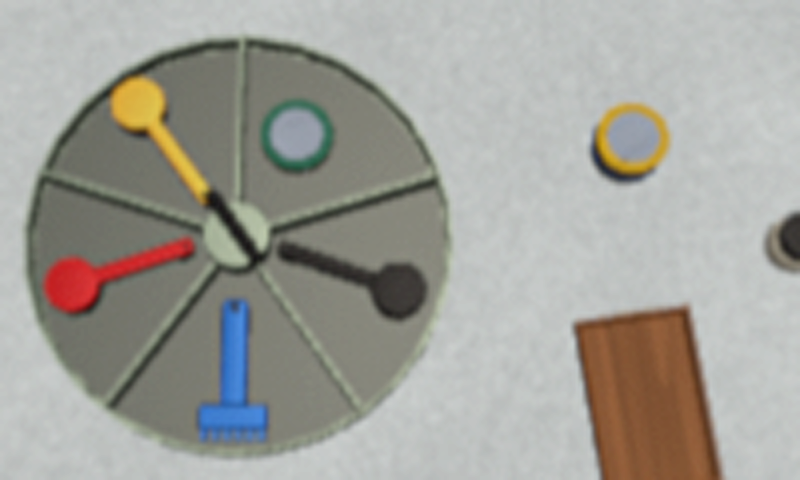

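The crop shows the pan rim from x=27 to 450 and y=38 to 458. The handle bar runs from (208,195) to (262,260), with the tan pocket at its upper-left end. The upper edge of the big tray runs from (577,322) to (688,307).

```bash
python3 - <<'E'
from h import *
im=np.load('pics/top0_im.npy')[:,:,::-1]; hsv=cv2.cvtColor(im,cv2.COLOR_BGR2HSV)
px=lambda U,V:((U+.5)/4-.5+175,(V+.5)/4-.5+130)
A=[at_z('top',*px(*p),106)[:2] for p in ((208,195),(262,260))]
print('bar',A,(A[0]+A[1])/2,np.linalg.norm(A[0]-A[1]),'tan heading',np.arctan2(*(A[0]-A[1])[::-1]))
R=np.array([at_z('top',*px(*p),52)[:2] for p in ((27,243),(450,243),(238,38),(238,458),(42,175),(438,180),(108,405),(362,412))])
s=np.linalg.lstsq(np.c_[2*R,np.ones(len(R))],(R**2).sum(1),rcond=None)[0]
print('pan',s[:2],np.sqrt(s[2]+s[:2]@s[:2]))
m=cv2.inRange(hsv,(3,80,40),(20,255,255)); k=np.zeros_like(m); k[195:265,310:375]=m[195:265,310:375]
c=max(cv2.findContours(k,0,1)[0],key=cv2.contourArea)
W=np.array([at_z('top',*p[0],20)[:2] for p in c],np.float32); print('tray top',cv2.minAreaRect(W))
# scene camera, same tray
ims=np.load('pics/sc0_im.npy')[:,:,::-1]; h2=cv2.cvtColor(ims,cv2.COLOR_BGR2HSV)
m=cv2.inRange(h2,(3,80,40),(20,255,255)); k=np.zeros_like(m); k[205:275,120:200]=m[205:275,120:200]
c=max(cv2.findContours(k,0,1)[0],key=cv2.contourArea)
W=np.array([at_z('scene',*p[0],20)[:2] for p in c],np.float32); print('tray scene',cv2.minAreaRect(W))
# black bar in scene
P=[at_z('scene',(u+.5)/1.5-.5,(v+.5)/1.5-.5,106)[:2] for u,v in ((416,268),(453,272))]; print('bar scene',P)
# motion rehearsal: lift & timing of a pure wrist turn in free air
t=lambda:sensors.read_state()['t']
q=np.array(sensors.read_state()['q']); t0=t(); q[5]+=0.3; ctrl.set_joints(q); t1=t()
p=sensors.read_state(); e=p['eef_rot']; c_,s_=np.cos(.3),np.sin(.3)
ctrl.move_l(p['eef_pos'],np.array([[c_,-s_,0],[s_,c_,0],[0,0,1]])@e); print('times',t1-t0,t()-t1)
E
```

```text
bar [array([636.563954  ,  43.41423218]), array([ 5.68202454e+02, -2.33330615e-01])] [602.38320399  21.59045078] 81.1073635619377 tan heading 0.5682352932837931
pan [603.37089181  22.24902632] 205.87462282073602
tray top ((402.65411376953125, -353.1226806640625), (174.05715942382812, 111.77488708496094), 1.3727531433105469)
tray scene ((407.2997741699219, -356.44866943359375), (179.8290557861328, 113.14590454101562), 1.2272510528564453)
bar scene [array([571.64806483,   1.43699656]), array([638.18860789,  42.67077351])]
times 0.39170000000000005 0.44999999999999996
```

```bash
cat >> h.py <<'E'
AX=np.array([603.,22.])
def st(): return sensors.read_state()
def turn(dyaw,step=0.2):
    n=int(np.ceil(abs(dyaw)/step)); d=dyaw/n
    for i in range(n):
        s=st(); 
        if i==0: R0=np.array(s['eef_rot']); p0=np.array(s['eef_pos'])
        a=d*(i+1); c,s_=np.cos(a),np.sin(a)
        ctrl.move_l(p0,np.array([[c,-s_,0],[s_,c,0],[0,0,1]])@R0)
    s=st(); print('turned, t',s['t'],'F',np.round(s['force'],1),'q6',s['q'][5],'w',s['grip_width'])
E
python3 - <<'E'
from h import *
for y in (0.56,0.56-np.pi):
    print([ (None if (q:=ctrl.solve_ik([*AX,180],down(y+d))) is None else np.round(q,2)[[0,5]]) for d in (0,1.32,2.6)])
y=min((0.56,0.56-np.pi),key=lambda y:abs(ctrl.solve_ik([*AX,180],down(y))[5]+.66))
print('use',y)
ctrl.gripper_to(50)
ctrl.move_ptp([*AX,180],down(y)); ctrl.move_l([*AX,102],vel=120)
print(ctrl.gripper_to(10,force=40)); s=st(); print(s['t'],s['force'],s['grip_width'],s['wrist_torque'])
snap('scene','sc1',(200,120,370,260),4)
E
```

```text
[array([-0.11,  0.9 ]), array([-0.11, -0.42]), array([-0.11, -1.7 ])]
[array([-0.11, -2.24]), array([-0.11,  2.73]), array([-0.11,  1.45])]
use 0.56
False
4.9917 [-3.2281417   2.65598689  4.6813403 ] 13.784281408177796 [ 0.444814    0.62324246 -0.33389939]
```

View pics/sc1.png

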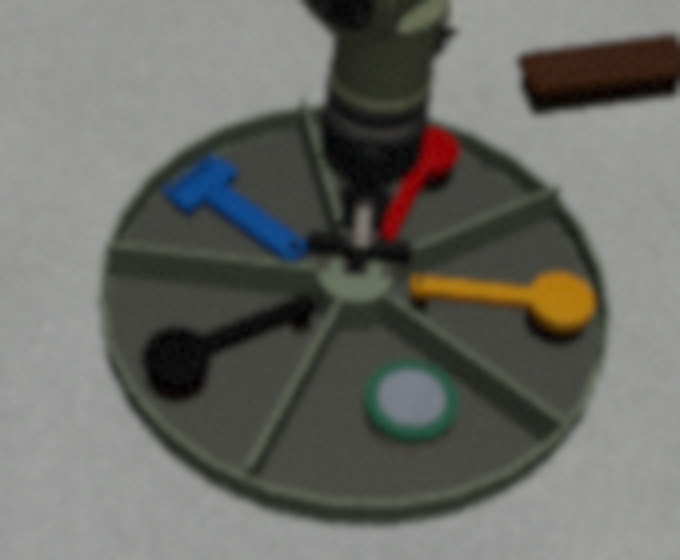

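The handle bar is gripped: the fingers straddle it at about (360,235) with a width of 13.8 mm. Next I turn red to the front.

```bash
python3 - <<'E'
from h import *
turn(1.325)
ctrl.gripper_to(50); p=np.array(st()['eef_pos']); print(p)
ctrl.move_l([p[0],p[1],200],vel=200)
ctrl.move_ptp([480,-300,260],down(0.0))
im,d=snap('top','top2',(165,120,375,270),3.8)
def brush(im,lo,hi,box):
    pass
hsv=cv2.cvtColor(im,cv2.COLOR_RGB2HSV)
for n,lo,hi in (('tan',(18,150,90),(30,255,255)),('red',(0,180,80),(5,255,255))):
    m=cv2.inRange(hsv,lo,hi); k=np.zeros_like(m); k[130:250,175:300]=m[130:250,175:300]; ys,xs=np.nonzero(k)
    P=np.array([at_z('top',x,y,60)[:2] for x,y in zip(xs,ys)]); c0=P.mean(0); vt=np.linalg.svd(P-c0)[2]
    q=(P-c0)@vt[0]; e=np.array([c0+vt[0]*q.min(),c0+vt[0]*q.max()]); e=e[np.argsort(-np.linalg.norm(e-AX,axis=1))]
    a=(e[1]-e[0])/np.linalg.norm(e[1]-e[0]); print(n,e.round(1),'len',np.ptp(q),'head',e[0]+27*a,'grip',e[0]+74*a,'axis',np.arctan2(a[1],a[0]))
    print('  heading of centroid about axis',np.arctan2(*(c0-AX)[::-1]))
print(st()['t'])
E
```

```text
turned, t 7.4333 F [ 4.4 -4.3 -5.5] q6 -0.40979643519756986 w 13.330416011940331
[602.43222197  23.58088455 103.49745534]
tan [[545.1 206.5]
 [587.7  67.8]] len 145.03890957358084 head [553.05404193 180.70159844] grip [566.83085261 135.7660948 ] axis -1.2733039756389133
  heading of centroid about axis 1.8770919780735285
red [[416.8  28.9]
 [553.2  30.5]] len 136.45631275498192 head [443.76474941  29.21201661] grip [490.76128336  29.78280332] axis 0.012144696665429817
  heading of centroid about axis 3.0884312069083206
9.875
```

View pics/top2.png

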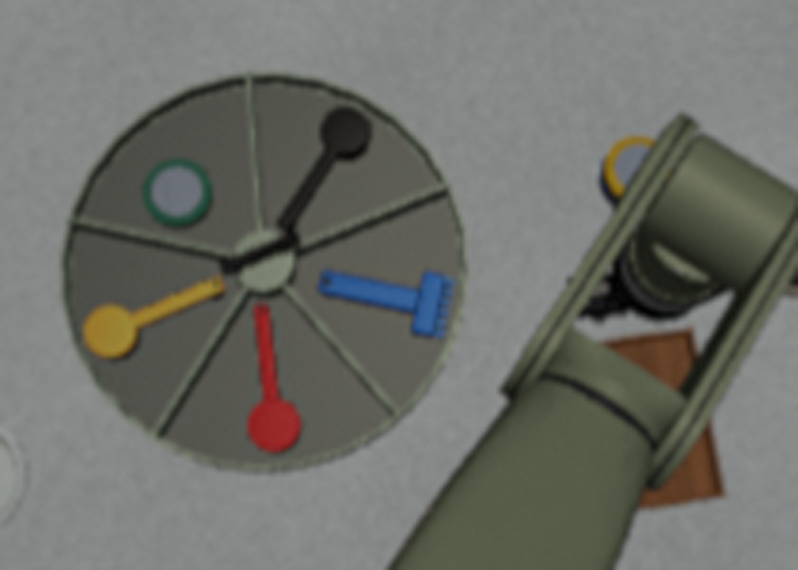

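The red brush is at the front, with its head at (274,425) and handle end at (262,308). The neighbouring dividers end at (160,437) and (393,412). I'll check the pocket heading from those and refine the red pose.

```bash
python3 - <<'E'
from h import *
px=lambda U,V:((U+.5)/3.8-.5+165,(V+.5)/3.8-.5+120)
w=lambda p,z:at_z('top',*px(*p),z)[:2]
for p in ((160,437),(393,412),(250,76),(75,222),(447,188)):
    v=w(p,66)-AX; print('div',np.linalg.norm(v).round(1),np.degrees(np.arctan2(v[1],v[0])).round(1))
b=w((297,238),106)-w((222,266),106); print('bar',np.degrees(np.arctan2(b[1],b[0])),(w((297,238),106)+w((222,266),106))/2)
h=w((274,425),60);e=w((262,305),60); print('head',h,'end',e,np.linalg.norm(h-e))
for y in (0,np.pi,-np.pi):
    for p in ((494,30,59),(403,-354,60),(403,-354,120)):
        q=ctrl.solve_ik(p,down(y)); print(y,p,None if q is None else np.round(q,2))
E
```

```text
div 202.4 143.6
div 199.8 -146.3
div 201.8 -1.9
div 198.6 70.5
div 202.4 -74.1
bar -75.8554474280792 [604.53897361  22.85929634]
head [439.00611947  29.48433252] end [561.12054269  28.62496731] 122.11744702215054
0 (494, 30, 59) [-0.11  0.3   1.89 -0.    0.95  1.46]
0 (403, -354, 60) [-0.88  0.37  1.79 -0.    0.98  0.69]
0 (403, -354, 120) [-0.88  0.28  1.76 -0.    1.1   0.69]
3.141592653589793 (494, 30, 59) [-0.11  0.3   1.89 -0.    0.95 -1.69]
3.141592653589793 (403, -354, 60) [-0.88  0.37  1.79 -0.    0.98 -2.45]
3.141592653589793 (403, -354, 120) [-0.88  0.28  1.76 -0.    1.1  -2.45]
-3.141592653589793 (494, 30, 59) [-0.11  0.3   1.89 -0.    0.95 -1.69]
-3.141592653589793 (403, -354, 60) [-0.88  0.37  1.79 -0.    0.98 -2.45]
-3.141592653589793 (403, -354, 120) [-0.88  0.28  1.76 -0.    1.1  -2.45]
```

```bash
cat >> h.py <<'E'
TR=np.array([403.5,-354.]); TY=0.023
def tray_pt(x,y):
    c,s=np.cos(TY),np.sin(TY); return TR+[c*x-s*y,s*x+c*y]
def pick(xy,yaw):
    ctrl.gripper_to(44)
    ctrl.move_ptp([*xy,150],down(yaw)); ctrl.move_l([*xy,60],vel=120)
    ctrl.gripper_to(5,force=35); s=st(); print('grip',s['grip_width'],s['grasp_force'],np.round(s['force'],1),s['t'],np.round(s['eef_pos'],1))
    ctrl.move_l([*xy,170],vel=120); s=st(); print('lift',s['grip_width'],s['grasp_force'],s['t'])
def place(xy,yaw):
    ctrl.move_ptp([*xy,150],down(yaw)); ctrl.move_l([*xy,52],vel=130)
    s=st(); print('above',np.round(s['eef_pos'],1),np.round(s['force'],1),s['t'])
    return
def release(xy):
    print('touch',ctrl.move_l([*xy,36],vel=25,threshold=4)); s=st(); print(np.round(s['eef_pos'],1),np.round(s['force'],1))
    ctrl.gripper_to(27); z=st()['eef_pos']; ctrl.move_l([xy[0],xy[1],150],vel=130); print('done',st()['t'])
E
python3 - <<'E'
from h import *
pick((488,29.5),0.0)
xy=tray_pt(1,20); ctrl.move_ptp([*xy,150],down(TY))
im,d=snap('scene','sc3',(100,180,260,300),4.5)
print(st()['t'],st()['grip_width'])
E
```

```text
grip 15.624811710217891 36.18427813053131 [-1.2 -0.6  5.3] 12.675 [489.   29.5  61. ]
lift 15.351810090423916 35.57730495929718 13.7417
15.1833 15.513058967036208
```

View pics/sc3.png

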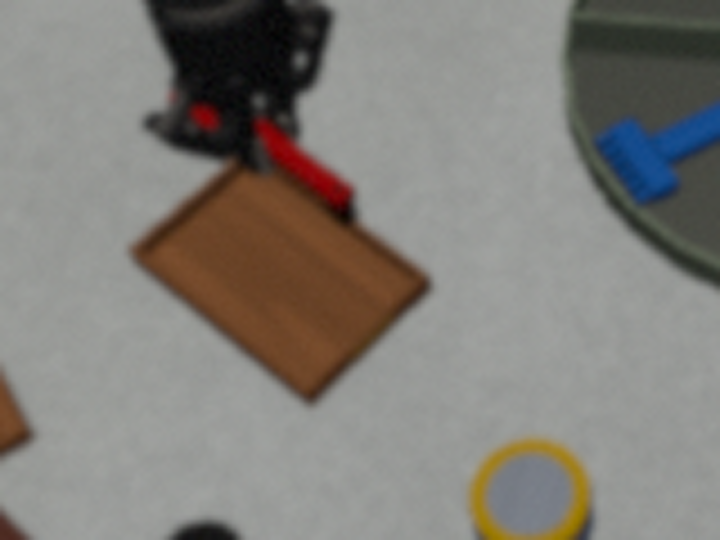

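The red brush is held level along the tray, its handle end at (352,192). The tray corners are at (133,252), (312,402) and (430,285).

```bash
python3 - <<'E'
from h import *
px=lambda U,V:((U+.5)/4.5-.5+100,(V+.5)/4.5-.5+180)
w=lambda p,z:at_z('scene',*px(*p),z)[:2]
print('end',w((352,190),147)-st()['eef_pos'][:2])
c=[w(p,20) for p in ((133,250),(312,403),(430,285))]; print(c,(c[0]+c[2])/2)
for a,b in ((0,1),(1,2)): v=c[b]-c[a]; print(np.linalg.norm(v),np.degrees(np.arctan2(v[1],v[0])))
print('top cam tray from top0 far corners', [at_z('top',(U+.5)/4-.5+175,(V+.5)/4-.5+130,20)[:2] for U,V in ((577,322),(688,307))])
E
```

```text
end [71.83771538  6.08081553]
[array([ 320.15986976, -411.42747858]), array([ 499.2451986 , -410.54277706]), array([ 495.46034347, -301.27628873])] [ 407.81010661 -356.35188366]
179.08751408675755 0.283045245429192
109.33202001179127 91.98386128934577
top cam tray from top0 far corners [array([ 488.15631514, -297.17934639]), array([ 489.54626988, -408.2457617 ])]
```

```bash
sed -i 's/^TR=.*/TR=np.array([405.,-354.5]); TY=0.02/' h.py; python3 - <<'E'
from h import *
xy=tray_pt(3,20); ctrl.move_l([*xy,65],down(TY),vel=130)
print('early touch',ctrl.move_l([*xy,46],vel=40,threshold=5),st()['eef_pos'])
release(xy)
# back to the carry handle; bar now near -76deg, same direction as at release
y=0.56+1.325-np.pi/1*0
q=[ctrl.solve_ik([*AX,180],down(a)) for a in (y,y-np.pi,y+1.29,y+1.29-np.pi)]; print([None if k is None else np.round(k[5],2) for k in q])
ctrl.move_ptp([*AX,200],down(y))
im,d=snap('top','top4',(290,180,390,260),7)
print(st()['t'])
E
```

```text
early touch False [ 407.49772833 -334.3503812    45.76069702]
touch True
[ 408.1 -335.    40. ] [-0.4  0.5  4. ]
done 18.225
[np.float64(-0.42), np.float64(2.72), np.float64(-1.71), np.float64(1.43)]
19.7917
```

View pics/top4.png

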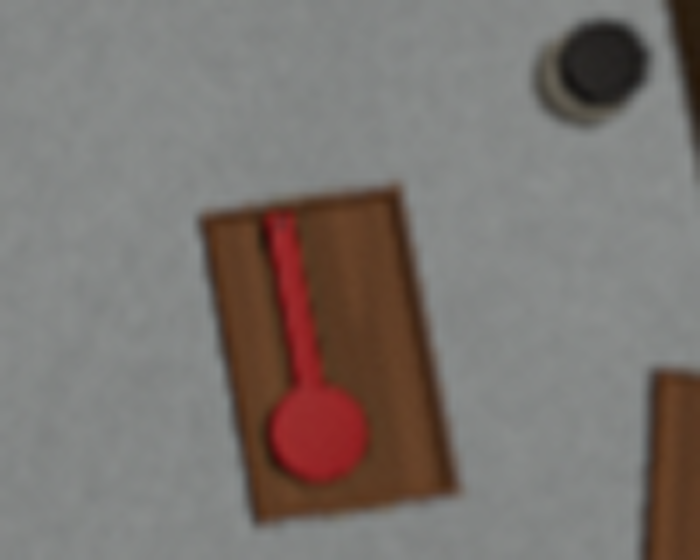

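The red brush lies flat in the tray, head (319,433) and handle end (281,215). The tray corners are (203,215), (400,187), (458,490) and (255,522). I'll work out its offset in the tray frame.

```bash
python3 - <<'E'
from h import *
px=lambda U,V:((U+.5)/7-.5+290,(V+.5)/7-.5+180)
w=lambda p,z:at_z('top',*px(*p),z)[:2]
C=np.array([w(p,20) for p in ((203,215),(400,187),(458,490),(255,522))]); c=C.mean(0)
ax=(C[0]+C[1]-C[2]-C[3]); L=np.linalg.norm(ax)/2; ax/=np.linalg.norm(ax); ay=np.array([-ax[1],ax[0]])
print('tray',c,L,np.linalg.norm(C[0]-C[1]),np.degrees(np.arctan2(ax[1],ax[0])))
h=w((319,433),39); e=w((281,215),39); hf=lambda p:((p-c)@ax,(p-c)@ay)
print('head',h,hf(h),'end',e,hf(e),np.linalg.norm(e-h))
E
```

```text
tray [ 403.16820657 -353.44023726] 171.2049298242998 112.78422895756124 0.7788572752405958
head [ 358.28058845 -336.52936048] (np.float64(-44.653597853855), np.float64(17.519480960454334)) end [ 479.43664885 -335.39693189] (np.float64(76.50666204254568), np.float64(17.004905734531388)) 121.16135260810888
```

```bash
python3 - <<'E'
from h import *
y=0.56+1.325
ctrl.gripper_to(50); ctrl.move_l([*AX,102],vel=150)
ctrl.gripper_to(10,force=40); s=st(); print(s['force'],s['grip_width'],s['eef_pos'])
turn(1.285)
ctrl.gripper_to(50); p=np.array(st()['eef_pos']); ctrl.move_l([p[0],p[1],200],vel=200)
ctrl.move_ptp([480,-300,260],down(-np.pi))
im,d=snap('top','top5',(165,120,375,270),3.8); print(st()['t'])
E
```

```text
[ 0.01442072 -0.43173505  4.14030813] 13.184900622860695 [604.08564925  21.90357186 103.39254598]
turned, t 23.6917 F [ 6.2  6.3 -4.2] q6 -1.703364324692776 w 13.553683433851955
26.1333
```

View pics/top5.png

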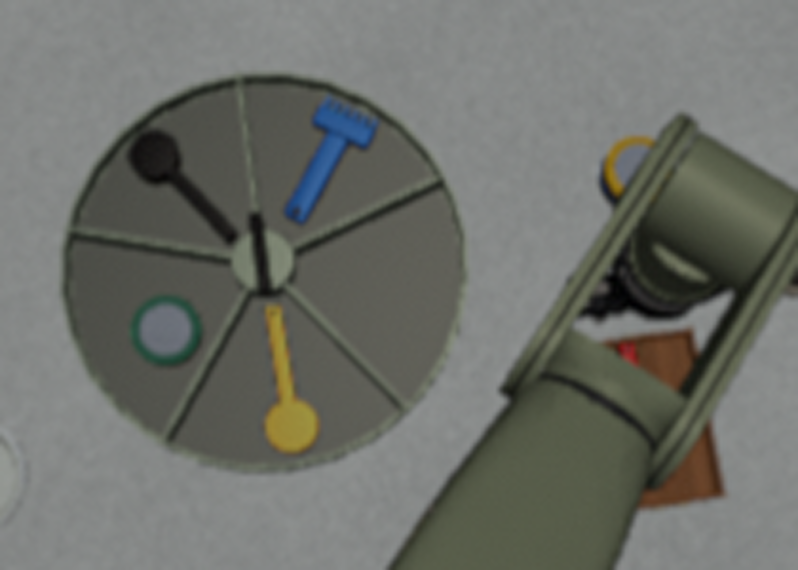

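Tan is at the front, with its head at (292,426) and handle end at (273,307). The dividers end at (168,440), (405,408), (70,235), (240,78) and (443,184).

```bash
python3 - <<'E'
from h import *
px=lambda U,V:((U+.5)/3.8-.5+165,(V+.5)/3.8-.5+120)
w=lambda p,z:at_z('top',*px(*p),z)[:2]
print('pocket',[round((np.degrees(np.arctan2(*(w(p,66)-AX)[::-1]))-36)%72+144,1) for p in ((168,440),(405,408),(70,235),(240,78),(443,184))],'(180 = front)')
h=w((292,426),60);e=w((273,305),60); a=(e-h)/np.linalg.norm(e-h); print('head',h,'end',e,np.linalg.norm(h-e),'grip',h+47*a,'yaw',np.arctan2(a[1],a[0]))
E
```

```text
pocket [np.float64(182.0), np.float64(181.0), np.float64(182.6), np.float64(181.2), np.float64(179.5)] (180 = front)
head [435.86991932  11.88671997] end [559.77016894  17.59119191] 124.03149944580053 grip [482.82018404  14.04834974] yaw 0.046008352433301425
```

```bash
python3 - <<'E'
from h import *
xy=(483.,14.2); yaw=-np.pi+0.046
ctrl.gripper_to(44); ctrl.move_ptp([*xy,150],down(yaw)); ctrl.move_l([*xy,62],vel=120)
ctrl.gripper_to(5,force=35); s=st(); print('grip',s['grip_width'],s['grasp_force'],np.round(s['force'],1),np.round(s['eef_pos'],1))
ctrl.move_l([*xy,170],vel=120)
xy=np.array([401.,-375.]); ctrl.move_ptp([*xy,150],down(0.015)); ctrl.move_l([*xy,85],vel=130)
s=st(); print(s['t'],s['grip_width'],s['eef_pos'],s['eef_rot'][:,0])
snap('scene','sc6',(100,180,260,300),4.5)
E
```

```text
grip 15.522124712639332 36.13841235637665 [-0.3  0.3  5. ] [483.9  14.1  63. ]
32.6333 15.20431917735254 [ 401.40732473 -375.20292941   85.37977238] [9.99880788e-01 1.54338107e-02 4.55915818e-04]
```

View pics/sc6.png

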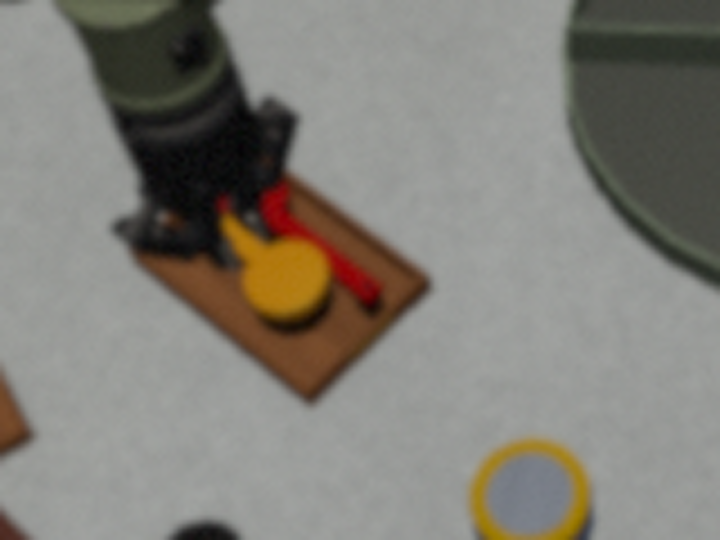

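The tan brush hangs over the tray with its head at (287,276), and the red handle end is at (375,292). I'll check the offset in the same camera's frame before lowering.

```bash
python3 - <<'E'
from h import *
px=lambda U,V:((U+.5)/4.5-.5+100,(V+.5)/4.5-.5+180)
w=lambda p,z:at_z('scene',*px(*p),z)[:2]
h=w((287,276),82); print('head',h,'rel tray',h-[407.8,-356.4],'rel tcp',h-st()['eef_pos'][:2],'red end rel tray',w((374,289),39)-[407.8,-356.4])
E
```

```text
head [ 453.05614932 -374.74210685] rel tray [ 45.25614932 -18.34210685] rel tcp [51.34897341  0.90443237] red end rel tray [71.15358521 23.18346619]
```

```bash
python3 - <<'E'
from h import *
xy=(401.,-375.)
print(ctrl.move_l([*xy,48],vel=50,threshold=5),st()['eef_pos'])
print('touch',ctrl.move_l([*xy,38],vel=25,threshold=4)); s=st(); print(np.round(s['eef_pos'],1),np.round(s['force'],1))
ctrl.gripper_to(23); ctrl.hold(.2); ctrl.move_l([*xy,160],vel=120)
ctrl.move_ptp([450,150,260],down(0.0))
snap('top','top7',(165,120,375,270),3.8); print(st()['t'])
E
```

```text
False [ 401.16205927 -375.23306772   48.15040038]
touch True
[ 401.5 -375.7   42. ] [0.2 0.4 4. ]
37.5
```

View pics/top7.png

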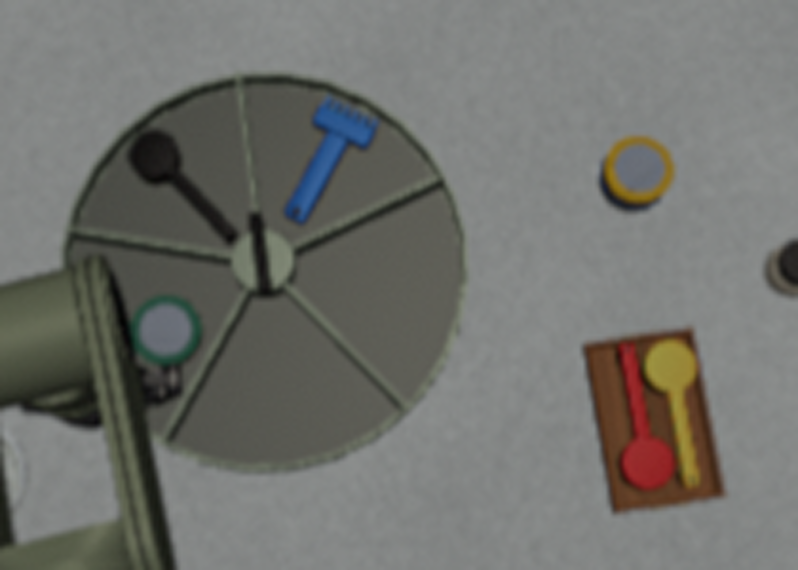

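Both brushes lie flat in the tray, head to tail: red head at (648,462), tan head at (670,367). The touch height matches the tray floor, and everything else is in place.

```bash
python3 -c "
from h import *
print(ctrl.finish_job())"
```

```text
the job is handed in; nothing more can be done
None
```

The job is handed in: the red brush was packed first and the tan brush second, head to tail and flat on the tray floor, with each pocket brought to within about 2° of the front before its brush was taken and everything else left in place (37.5 s of the 72 s).

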